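# Seat a glass filter cell on its keyed light port and hold it home

## Task

Gently pick up the knurled aluminium filter cell from the bench (its glass cracks under a grip or a push of more than about 50 N), lower it over the spigot on the white light base, and turn it until the keyway hidden inside its skirt drops over the spigot's pin. Push it fully home against the spring and finish like that: still gripping the cell and holding it down, upright, without letting go. Leave the other things on the bench where they are.

Things in the scene. Friction and masses are not known exactly. Their poses are not given: they have to be found in the camera images.
- cell_center (a point): Centre of the filter cell, on its axis 19 mm above its underside: a loose upright aluminium cylinder, 46 mm across, 38 mm tall, about 0.11 kg. The knurled band to grip, at any bearing, is 20 to 38 mm above the underside; a glass is recessed in its top. The lower 20 mm is a skirt (44 mm across) with a bore 31 mm across and 20 mm deep, open below. x, y level, z up.
- cell_lug (a point): Top of the small raised lug (6 x 7 mm, 4 mm high) on the rim of the cell's top, 19.5 mm from the axis, on the cell's +x side. Straight below it, hidden inside the skirt, is the one keyway: a groove 9 mm wide down the full depth of the bore. At the start it points within 0.7 rad of the world's +x.
- port_home (a point): On the port's axis, at the flange top, where the skirt's underside rests when fully home (cell_center then 19 mm above this point). z up. It lies on a fixed white light base, a box 170 (x) x 150 (y) x 42 mm, under an aluminium flange 92 mm across whose top is 50 mm above the bench. The base stands turned by up to 0.4 rad.
- spigot_top (a point): Centre of the fixed steel spigot's top, 18 mm above port_home, same axes. Spigot 28 mm across, top chamfered. One radial pin, 4 mm thick, sticks 4.5 mm out of its side, top 10 mm above the flange, at a bearing that differs each time: within 0.75 rad either side of this frame's +x. Unless the keyway is over it (about 0.13 rad play each way) the skirt stands on it, 10 mm too high.
- diffuser (a joint): Travel (m) of the sprung glass, 24 mm across, in the spigot's mouth: 0 when free, its top 31 mm above the flange; 0.011 when the cell is fully home, pressing it down with the roof of its bore. The spring takes 1.5 N to start and 7 N when home, and lifts the cell again if it is let go.
- spacer: plain smooth aluminium tube, 36 mm across, 34 mm tall, open at both ends (bystander); origin at the centre of its underside
- dust_cap: grey plastic cap, 42 mm across, 16 mm tall (bystander); origin at the centre of its underside
- stain_bottle: amber bottle, 38 mm across, 70 mm tall (bystander); origin at the centre of its underside
- dish_a: clear open Petri dish, 90 mm across, 15 mm tall (bystander); origin at the centre of its underside
- dish_b: a second such Petri dish (bystander); origin at the centre of its underside
- slide_box: grey slide box 80 x 100 x 32 mm (bystander); origin at the centre of its underside
- beaker: glass beaker, 68 mm across the rim, 85 mm tall (bystander); origin at the centre of its underside
Things that resemble listed ones, but are neither listed nor needed, are in the scene too. What is shaped like the part that bears cell_center but green is not meant. Leave any orange look-alike of the part that bears port_home alone.

How it is judged:
By the outcome, as a careful person would: the job done as asked, in the order asked, and still so for the second after the job is handed in, while the arm keeps its last pose, push and grip.
It also fails if it takes over 51 s, if anything falls off the work surface, if the arm or the gripper's body presses on something with over 40 N, if the wrist force passes 120 N, or if a joint passes its speed limit or range.

## Robot

A 6-joint arm with a two-finger parallel gripper is mounted at the origin on the work surface. World frame = base frame: x ahead of the robot, y to its left, z up, the work surface at z = 0. Lengths are in m, angles in rad, forces in N, time in s.
With the tool pointing down it reaches from about 0.275 to 0.825 m from the base axis. Payload 4.9 kg.
Tool frame: the origin (TCP) lies midway between the tips of the shut fingers; the grasp point (between the pads) lies 19 mm behind it (bot.grip_depth is the distance from the TCP to the grasp point, in m); z points along the fingers, y is the line along which they close (so a half turn about z gives the same grasp; the last joint's range is limited). The gripper opens to 85 mm and grips with 20 to 120 N. Pads are 22 mm wide; open, the fingers measure 114 mm over their backs; the gripper's body (76 mm by 85 mm) begins 54 mm behind the grasp point. The pads swing forward as they close: fully open they stand 13 mm farther back than shut.
Start: joints at [-1.249, 0.326, -0.193, 1.052, 0, 1.437], TCP at [0.242, -0.494, 0.231] pointing down, gripper open.
Joint ranges: [-2.65, 2.65], [-0.97, 1.79], [-1.3, 1.35], [-1.93, 2.1], [-1.47, 1.37], [-3.14, 3.14]. Speed limits (rad/s): [2.57, 2.57, 3.14, 3.14, 3.14, 3.14].

## Interface

Orientations are given as a unit quaternion [w, x, y, z].
In Python, from cell import bot gives the robot as it stands. Calls block until the motion is done:
- bot.move_pose(position, orientation): joint-space move of the TCP to a pose.
- bot.move_linear(position, speed=0.15, rotation=None, until_force=None): straight line of the TCP; rotation=None keeps the orientation; speed is the mean speed in m/s. With until_force (N) it stops when the force on the tool has changed by that much, and returns True; else False.
- bot.goto_joints(angles): joint-space move.
- bot.set_gripper(opening, grasp_force=None): opening from 0.0 (shut) to 1.0 (fully open); grasp_force is the grip in N (None keeps the last); returns when the fingers have stopped.
- bot.wait(seconds).
- bot.solve_ik(position, orientation): joint angles nearest the present ones, or None.
- bot.camera(name): name is "scene" or "top" or "wrist"; returns the picture (400x640x3 uint8, red, green, blue); there is no depth.
- bot.calibration(name): a dict with "mtx" (3x3 intrinsics, pixels), "extrinsics" (4x4, takes a point from world to camera coordinates); the wrist camera has in their place "hand_eye" (4x4, takes a point from camera to tool coordinates, whose origin is the TCP and whose axes are the flange's). Camera axes: x right, y down, z forward; pixel columns grow to the right and rows downward; lengths in m; the calibration is good to about 2 mm. A picture is of the moment at which its call begins: read the wrist's pose just before it. calibration takes no time and is no camera call.
A pose or a line that the arm cannot do raises bot.PlanningError and nothing moves.
- bot.close_job(): hands the job in; it is judged then, once.
Trained networks look in the newest picture that a camera, given by its name, has taken for a name from the list of things; names that differ only in an ending like _2 or _b are one class to them, and where a whole thing is asked for, a point or a joint stands for the part that bears it (a point fixed in the world has none). Each returns a list of dicts, best first, with "confidence" (0 to 1); they miss things now and then, are a little off and sometimes report something else, mostly with a low value. They report only what shows in the picture. A call takes as long as a camera call. They do not tell look-alikes from the thing itself.
- bot.search_frame(camera, thing): "bbox" ([left, top, width, height] in pixels, round what is visible of it).
Readings, each from a call of its own:
- bot.read_clock(): time.
- bot.read_joint_positions(): joint angles.
- bot.read_joint_vel(): joint speeds.
- bot.read_joint_efforts(): joint torques, N m.
- bot.read_position(): TCP position.
- bot.read_tool_rot(): TCP orientation.
- bot.read_ft_force(): force on the tool from outside, world axes, zero at the start.
- bot.read_moment(): the same for the moment, N m.
- bot.read_gripper_width(): opening from 0.0 (shut) to 1.0 (fully open).
- bot.read_finger_force(): force on a finger pad.
Only numpy, scipy, OpenCV 4.12 (cv2) and the standard library are available. Lean on these libraries where they do the work, as an engineer would, in place of code of your own. Each camera call takes 0.05 s, during which the arm holds its last target. There are 200 camera calls.

## Working session

There is one attempt and no reset: what is moved stays moved. The work goes in short steps, each a Python script; the robot and the scene stay as the last script left them, time stands still between calls to the robot, and variables do not carry over. Pictures are saved under pics/ and viewed, at most 10 in all, crops included, and the job is handed in when it is done.

```bash
mkdir -p pics; ls
python3 - <<'E'
from cell import bot
import cv2,numpy as np
np.set_printoptions(precision=4,suppress=True)
ims=[]
for c in ("top","scene"):
    im=bot.camera(c); cv2.imwrite(f"pics/{c}0.png",im[:,:,::-1])
    for t in ("cell_center","cell_lug","port_home","spigot_top","diffuser","spacer","dust_cap","stain_bottle","dish_a","slide_box","beaker"):
        try: print(c,t,[(np.round(d["bbox"],0).tolist(),round(d["confidence"],2)) for d in bot.search_frame(c,t)][:4])
        except Exception as e: print(c,t,e)
    k=bot.calibration(c); print(k["mtx"].tolist()); print(np.array(k["extrinsics"]))
print(bot.calibration("wrist")); print(bot.read_clock(),bot.read_tool_rot(),bot.read_ft_force())
E
```

```text
pics
top cell_center [([352.0, 209.0, 14.0, 11.0], 0.72), ([328.0, 226.0, 16.0, 16.0], 0.55), ([302.0, 238.0, 14.0, 13.0], 0.52), ([388.0, 190.0, 13.0, 10.0], 0.19)]
top cell_lug [([352.0, 208.0, 14.0, 10.0], 0.77), ([300.0, 236.0, 18.0, 16.0], 0.57), ([333.0, 226.0, 6.0, 15.0], 0.49)]
top port_home [([162.0, 220.0, 56.0, 64.0], 0.97), ([251.0, 169.0, 52.0, 58.0], 0.57)]
top spigot_top [([251.0, 169.0, 53.0, 59.0], 0.88), ([162.0, 220.0, 61.0, 63.0], 0.76)]
top diffuser [([269.0, 192.0, 10.0, 4.0], 0.55), ([183.0, 249.0, 9.0, 8.0], 0.52)]
top spacer []
top dust_cap [([378.0, 225.0, 17.0, 13.0], 0.58), ([387.0, 189.0, 19.0, 12.0], 0.31)]
top stain_bottle [([388.0, 190.0, 14.0, 12.0], 0.64)]
top dish_a [([340.0, 125.0, 31.0, 27.0], 0.98), ([329.0, 229.0, 14.0, 12.0], 0.28)]
top slide_box [([146.0, 154.0, 42.0, 32.0], 0.88), ([249.0, 170.0, 52.0, 58.0], 0.54)]
top beaker [([451.0, 250.0, 30.0, 26.0], 0.76), ([146.0, 154.0, 42.0, 32.0], 0.64)]
[[469.8980873642811, 0.0, 307.26404918678077], [0.0, 469.8980873642811, 197.55352807729963], [0.0, 0.0, 1.0]]
[[ 0.0194 -0.9997 -0.0115 -0.0156]
 
[... 906 characters left out ...]
 36.0], 0.56)]
scene beaker [([156.0, 130.0, 27.0, 31.0], 0.62)]
[[391.1768655615839, 0.0, 324.54672598174403], [0.0, 391.1768655615839, 205.24957397261977], [0.0, 0.0, 1.0]]
[[-0.0406  0.9992  0.0068  0.0095]
 [ 0.8658  0.0385 -0.4988 -0.4774]
 [-0.4987 -0.0144 -0.8667  1.4435]
 [ 0.      0.      0.      1.    ]]
{'mtx': array([[283.7825,   0.    , 314.0696],
       [  0.    , 283.7825, 200.625 ],
       [  0.    ,   0.    ,   1.    ]]), 'hand_eye': array([[-0.0012, -0.962 , -0.2729,  0.0689],
       [ 1.    , -0.001 , -0.0008, -0.0001],
       [ 0.0005, -0.2729,  0.962 , -0.1425],
       [ 0.    ,  0.    ,  0.    ,  1.    ]])}
1.2 [ 0.      0.9741  0.2259 -0.    ] [ 0.1756 -0.4652 -0.2807]
```

Run:
```python
import cv2
a=cv2.imread("pics/top0.png")[110:300,130:500]
cv2.imwrite("pics/top0c.png",cv2.resize(a,None,fx=2.16,fy=2.16,interpolation=cv2.INTER_CUBIC))
```

```text
(no output)
```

View pics/top0c.png

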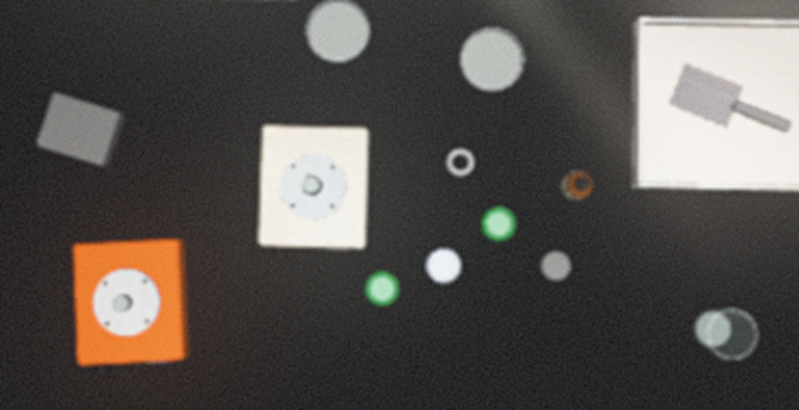

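The crop shows the silver cell at full-frame pixel (335,233), with green look-alikes at (307,244) and (360,213). The white base's flange and spigot are at (275,196), and the orange decoy is at (187,250). Next I'll locate both with the wrist camera.

```bash
cat > h.py <<'E'
from cell import bot
import cv2,numpy as np
np.set_printoptions(precision=4,suppress=True)
def q(yaw): return [0,np.cos(yaw/2),np.sin(yaw/2),0]
def cam(name):
    "K, world->camera 4x4 at this moment"
    k=bot.calibration(name)
    if name!="wrist": return np.array(k["mtx"]),np.array(k["extrinsics"])
    from scipy.spatial.transform import Rotation as R
    w=bot.read_tool_rot(); T=np.eye(4); T[:3,:3]=R.from_quat([w[1],w[2],w[3],w[0]]).as_matrix(); T[:3,3]=bot.read_position()
    return np.array(k["mtx"]),np.linalg.inv(T@np.array(k["hand_eye"]))
def unproj(KE,uv,z):
    K,E=KE; Rt=E[:3,:3].T; c=-Rt@E[:3,3]; d=Rt@np.linalg.solve(K,[uv[0],uv[1],1]); return c+d*(z-c[2])/d[2]
def proj(KE,p):
    K,E=KE; x=K@(E[:3,:3]@np.asarray(p)+E[:3,3]); return x[:2]/x[2]
def rect(KE,im,c,z,half,n):
    "metric top view (up=+x, left=+y) of the plane z round c"
    c=np.asarray(c); s=[(half,half),(half,-half),(-half,-half),(-half,half)]
    src=np.float32([proj(KE,[c[0]+a,c[1]+b,z]) for a,b in s])
    return cv2.warpPerspective(im,cv2.getPerspectiveTransform(src,np.float32([(0,0),(n,0),(n,n),(0,n)])),(n,n),flags=cv2.INTER_CUBIC)
E
python3 - <<'E'
from h import *
KE=cam("top")
cell=unproj(KE,(335,233),.038); port=unproj(KE,(275,196),.068)
print(cell,port, unproj(KE,(307,244),.038),unproj(KE,(360,213),.038))
out={}
for n,p,z in (("cell",cell,.14),("port",port,.175)):
    bot.move_pose([p[0],p[1],z],q(0.0)); 
    bot.wait(.2)
    K,E=cam("wrist"); im=bot.camera("wrist"); cv2.imwrite(f"pics/w_{n}.png",im[:,:,::-1]); np.savez(f"{n}.npz",K=K,E=E,im=im,p=p)
    for t in ("cell_center","cell_lug","port_home","spigot_top","diffuser"):
        print(n,t,[(np.round(d["bbox"],1).tolist(),round(d["confidence"],2)) for d in bot.search_frame("wrist",t)][:4])
    print(bot.read_clock(),proj((K,E),[p[0],p[1],z-.1]),bot.read_joint_positions())
a=[cv2.imread(f"pics/w_{n}.png")[60:340,170:470] for n in("cell","port")]
cv2.imwrite("pics/w_both.png",cv2.resize(np.hstack(a),None,fx=1.33,fy=1.33))
E
```

```text
[ 0.4625 -0.0908  0.038 ] [0.5694 0.0906 0.068 ] [ 0.4277 -0.0069  0.038 ] [ 0.5243 -0.1654  0.038 ]
cell cell_center [([287.9, 169.7, 51.5, 55.2], 0.81), ([365.3, 101.8, 65.6, 56.1], 0.76), ([196.5, 200.6, 56.2, 54.1], 0.65), ([7.3, 41.0, 56.2, 37.7], 0.24)]
cell cell_lug [([370.8, 102.4, 60.2, 57.6], 0.82), ([286.3, 167.8, 53.6, 55.1], 0.6), ([198.0, 196.6, 57.3, 59.8], 0.6)]
cell port_home [([0.7, 0.0, 197.8, 188.8], 0.88), ([287.1, 169.1, 53.5, 52.3], 0.64)]
cell spigot_top [([0.4, 0.0, 201.3, 188.6], 0.62)]
cell diffuser [([10.5, 40.0, 53.9, 39.7], 0.71), ([0.7, 0.0, 197.6, 188.3], 0.35)]
3.4083 [313.4284 200.7619] [-0.351   0.2712 -0.527   0.7726 -0.      2.7908]
port cell_center [([371.9, 275.4, 43.5, 50.8], 0.88), ([297.4, 186.9, 26.8, 22.8], 0.74), ([442.3, 252.8, 53.3, 43.6], 0.66), ([507.9, 201.6, 72.6, 50.5], 0.62)]
port cell_lug [([442.0, 252.6, 54.0, 44.0], 0.9), ([376.1, 271.5, 36.3, 55.0], 0.86), ([513.5, 203.0, 66.9, 48.5], 0.73)]
port port_home [([6.6, 245.3, 163.6, 137.7], 0.8), ([229.3, 98.8, 157.2, 176.5], 0.73)]
port spigot_top [([6.4, 245.3, 155.5, 138.5], 0.87), ([230.0, 99.8, 160.0, 173.8], 0.77)]
port diffuser [([296.1, 184.9, 30.1, 30.0], 0.65), ([479.1, 132.7, 58.3, 33.2], 0.52)]
8.7583 [314.2619 200.6695] [ 0.0298  0.4167 -0.2079  0.9462 -0.     -3.1119]
```

View pics/w_both.png

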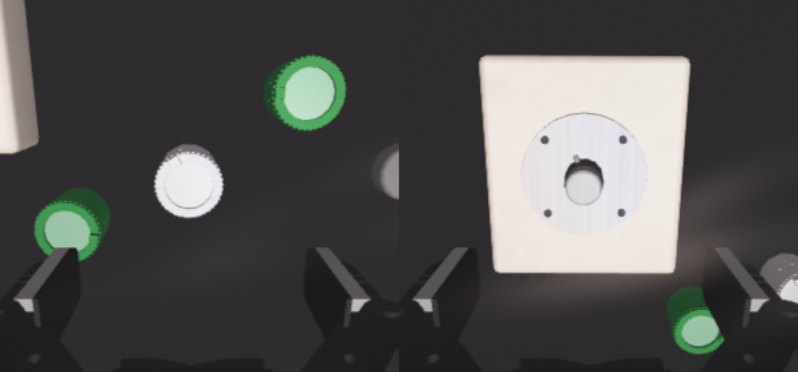

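The wrist views show the silver cell at about (311,198), with a faint lug mark at its top edge near (305,178). The spigot is at about (309,200), with its pin sticking out toward +x near (304,178). I'll rectify and enlarge both.

Run:
```python
from h import *
o=[]
for n,z,uv in (("cell",.038,(311.5,198)),("port",.060,(309,195))):
    d=np.load(n+".npz"); KE=(d["K"],d["E"]); c=unproj(KE,uv,z); print(n,c,(d["E"][:3,:3].T@-d["E"][:3,3]))
    r=rect(KE,d["im"],c[:2],z,.035,400)
    if n=="cell": r=np.clip((r.astype(float)-120)*1.9,0,255).astype(np.uint8)
    for i in range(0,400,57): cv2.line(r,(i,396),(i,400),(255,0,0),1)
    o.append(r)
cv2.imwrite("pics/zoom.png",np.hstack(o)[:,:,::-1])
```

```text
cell [ 0.4645 -0.0891  0.038 ] [ 0.5314 -0.0915  0.2827]
port [0.5706 0.0955 0.06  ] [0.6382 0.0906 0.3176]
```

View pics/zoom.png

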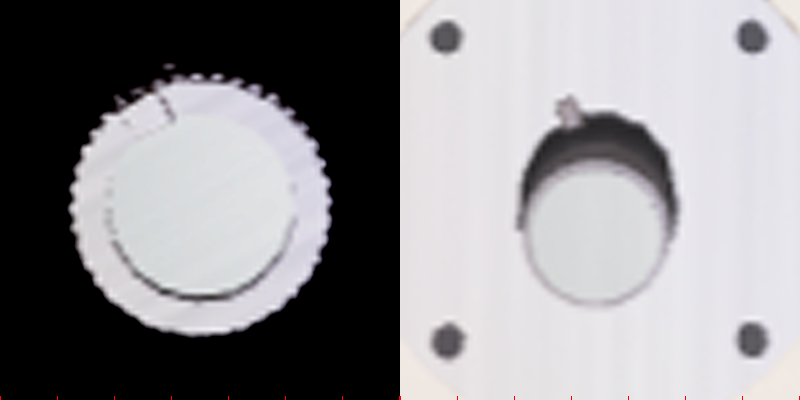

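The lug bears about 0.51 rad and the pin about 0.30 rad. The cell is near (0.463,-0.089) and the port axis near (0.570,0.096). Next I'll grip gently, then take one wrist picture showing both the held cell and the port.

Run:
```python
from h import *
c=np.array([.4633,-.0893]); p=np.array([.5700,.0959]); y0=-.6
bot.set_gripper(0.85,30)
bot.move_pose([*c,.08],q(y0)); print(bot.read_clock(),bot.read_joint_positions())
hit=bot.move_linear([*c,.006],speed=.08,until_force=8); print("hit",hit,bot.read_position())
if not hit:
    bot.set_gripper(0.0,30); print("w",bot.read_gripper_width(),bot.read_finger_force(),bot.read_clock())
    bot.move_linear([*c,.11],speed=.12)
    y1=y0-.21
    v=p-.07*np.array([np.cos(y1),np.sin(y1)])
    bot.move_pose([*v,.115],q(y1)); bot.wait(.3)
    print(bot.read_clock(),bot.read_gripper_width(),bot.read_finger_force(),bot.read_ft_force(),bot.read_joint_positions())
    K,E=cam("wrist"); im=bot.camera("wrist"); np.savez("held.npz",K=K,E=E,im=im,pos=bot.read_position())
    cv2.imwrite("pics/held.png",im[:,:,::-1])
```

```text
9.9667 [-0.3462  0.3532 -0.5951  0.6205  0.0006 -2.8889]
hit False [ 0.4637 -0.0894  0.0063]
w 0.5324640256052704 30.15472412109375 11.4
13.675 0.5245887026135186 30.797088146209717 [-0.4644 -0.2807 -1.3149] [ 0.1357  0.4178 -0.379   0.774  -0.0001 -2.1941]
```

View pics/held.png

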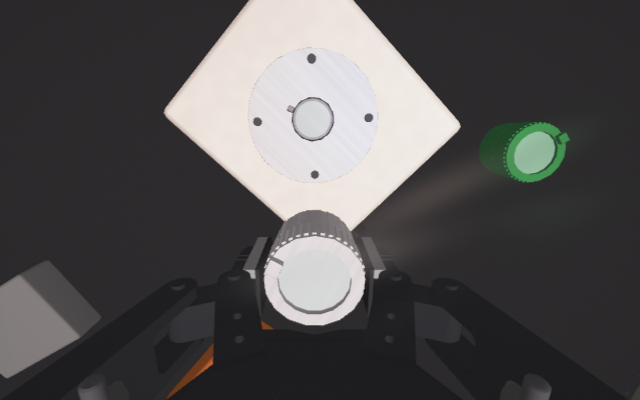

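The cell is held at about (314,280), with its lug at the upper left near (272,262). The flange is centred at about (313,117) with the pin at (291,108). I'll zoom on both for a precise relative fit.

Run:
```python
from h import *
d=np.load("held.npz"); KE=(d["K"],d["E"]); pos=d["pos"]; print(pos)
o=[]
# zooms in tool-free world axes
for z,c in ((pos[2]+.0317,pos[:2]),(.060,(.570,.0959))):
    r=rect(KE,d["im"],c,z,.028,400)
    if z>.1: r=np.clip((r.astype(float)-100)*1.65,0,255).astype(np.uint8)
    # expected overlays: axis cross
    cv2.circle(r,(200,200),int(.023/.056*400) if z>.1 else 100,(255,0,0),1)
    cv2.line(r,(195,200),(205,200),(255,0,0),1); cv2.line(r,(200,195),(200,205),(255,0,0),1)
    o.append(r)
cv2.imwrite("pics/zoom2.png",np.hstack(o)[:,:,::-1])
# screw holes -> flange centre on z=.05
g=cv2.cvtColor(d["im"],cv2.COLOR_RGB2GRAY); H=[]
for u,v in ((311,58),(257,121),(368,117),(315,174)):
    w=np.clip(150-g[v-8:v+9,u-8:u+9].astype(float),0,None); yy,xx=np.mgrid[v-8:v+9,u-8:u+9]
    H.append(unproj(KE,((w*xx).sum()/w.sum(),(w*yy).sum()/w.sum()),.05))
H=np.array(H); print(H,H.mean(0), "cam",-KE[1][:3,:3].T@KE[1][:3,3])
```

```text
[0.5219 0.1457 0.1151]
[[0.5979 0.068  0.05  ]
 [0.5977 0.1238 0.05  ]
 [0.5428 0.0681 0.05  ]
 [0.5425 0.1233 0.05  ]] [0.5702 0.0958 0.05  ] cam [0.5692 0.0956 0.2576]
```

View pics/zoom2.png

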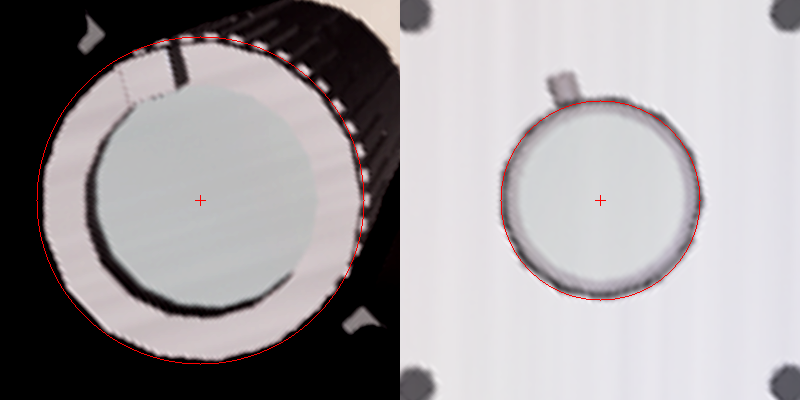

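The cell is centred on the TCP to about 0.3 mm. The lug and pin bearings agree, at about 0.286 and 0.29 rad, so I'll lower it with force guarding.

Run:
```python
from h import *
p=np.array([.5702,.0958])
bot.move_linear([*p,.115],speed=.1)
f0=np.array(bot.read_ft_force()); print(f0,bot.read_position())
h=bot.move_linear([*p,.078],speed=.04,until_force=8); print(h,bot.read_position(),np.array(bot.read_ft_force())-f0)
if not h:
  for z in (.070,.064,.060,.0575):
    h=bot.move_linear([*p,z],speed=.02,until_force=12); print(h,bot.read_position(),np.array(bot.read_ft_force())-f0,bot.read_moment(),bot.read_gripper_width())
    if h: break
print(bot.read_clock())
```

```text
[-0.0725 -0.4168 -0.8981] [0.5697 0.0959 0.1148]
False [0.5705 0.0958 0.0783] [0.7319 0.5692 0.5016]
False [0.5701 0.0958 0.0699] [0.6656 0.7437 0.1931] [0.0405 0.0093 0.0437] 0.5270932663939524
False [0.5707 0.0958 0.0643] [1.716  0.859  2.1028] [-0.0222 -0.1249 -0.0155] 0.5261969756316928
False [0.5707 0.0958 0.0603] [1.1115 0.3204 5.3604] [ 0.0348 -0.1906  0.0025] 0.5316845108222454
False [0.5707 0.0958 0.0577] [1.3328 0.3479 6.1428] [ 0.0551 -0.2495 -0.0404] 0.5277391915455387
17.275
```

The keyway is over the pin and the spring force follows the expected curve. Now I'll press it home.

Run:
```python
from h import *
p=np.array([.5702,.0958])
f0=np.array([-.07,-.42,-.9])
for z in (.0563,.0558,.0553,.0548,.0543,.0538):
    h=bot.move_linear([*p,z],speed=.01,until_force=10); F=np.array(bot.read_ft_force())-f0
    print(h,bot.read_position(),F,bot.read_moment(),bot.read_finger_force())
    if h or F[2]>15: break
bot.wait(.5); print(bot.read_position(),np.array(bot.read_ft_force())-f0,bot.read_clock())
K,E=cam("wrist"); im=bot.camera("wrist"); np.savez("end.npz",K=K,E=E,im=im,pos=bot.read_position())
im2=bot.camera("scene")
a=im[:, 60:580]; b=cv2.resize(im2[140:260,300:400],None,fx=2.6,fy=400/120)
cv2.imwrite("pics/end.png",np.hstack([a,b])[:,:,::-1])
```

```text
False [0.5707 0.0958 0.0567] [1.7641 1.054  6.2831] [ 0.0698 -0.1898 -0.0089] 31.213333010673523
False [0.5707 0.0958 0.0566] [-0.31    0.8557  9.9952] [0.0119 0.0741 0.0192] 31.565884351730347
False [0.5707 0.0958 0.0566] [-1.1041  0.6742 14.1533] [-0.0393  0.3185 -0.0418] 31.850178837776184
False [0.5707 0.0958 0.0566] [-1.942  -0.0829 17.1154] [-0.0097  0.6325  0.0063] 32.13358819484711
[0.5707 0.0958 0.0566] [-3.0567  0.7334 17.2685] 18.7917
```

View pics/end.png

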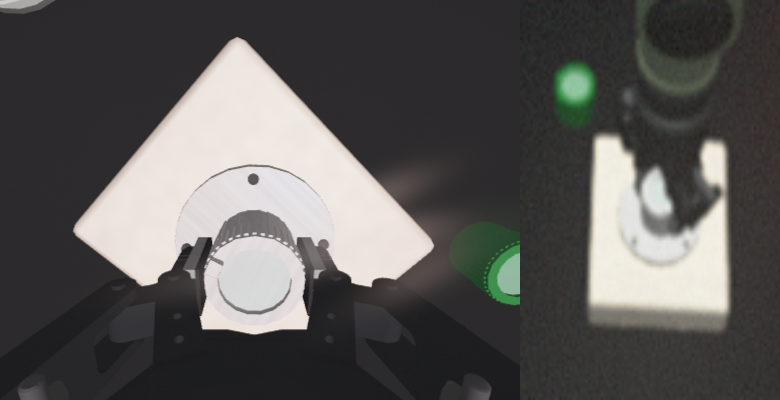

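The picture shows the cell seated upright on the flange. It is still at about (314,280) in the wrist view, so it hasn't slipped in the grip. There is a hard stop at home height with a 17 N push and a 32 N grip, so I'm handing in.

```bash
python3 -c "
from cell import bot
print(bot.read_finger_force(),bot.read_ft_force()); print(bot.close_job())"
```

```text
32.13100612163544 [-3.03163032 -0.44209865 15.46855786]
the job is handed in; nothing more can be done
None
```

I handed the job in at about 19 s: the cell is keyed over the pin and seated at the hard stop at home height, still gripped at about 32 N and held down with about 17 N, and I touched nothing else on the bench.

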